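# Hook the pole into the eye and swing the cabinet flap down

## Robot

A 6-joint arm with a two-finger parallel gripper is mounted at the origin on the work surface; the furniture and walls round the work are solid. World frame = base frame: x ahead of the robot, y to its left, z up, the work surface at z = 0. Lengths are in m, angles in rad, forces in N, time in s.
With the tool pointing down it reaches from about 0.3 to 0.75 m from the base axis. Payload 8.5 kg.
Tool frame: the origin (TCP) lies midway between the tips of the shut fingers; the grasp point (between the pads) lies 19 mm behind it (manip.tcp_to_grasp is the distance from the TCP to the grasp point, in m); z points along the fingers, x is the direction in which the jaws open and shut, and the axes are right-handed (so a half turn about z gives the same grasp; the last joint's range is limited). The gripper opens to 85 mm and grips with 20 to 120 N. Pads are 22 mm wide; open, the fingers measure 114 mm over their backs; the gripper's body (76 mm by 85 mm) begins 54 mm behind the grasp point. The pads swing forward as they close: fully open they stand 13 mm farther back than shut.
Start: joints at [-0.96, 0.381, 1.297, -0, 1.464, -0.215], TCP at [0.404, -0.373, 0.231] pointing down, gripper open.
Joint ranges: [-3.11, 3.11], [-0.89, 2.33], [0.22, 2.48], [-1.42, 4.56], [0.17, 2.85], [-2.88, 2.88]. Speed limits (rad/s): [2.39, 2.39, 3.14, 3.14, 3.14, 3.14].

## Interface

Orientations are given as a unit quaternion [w, x, y, z].
In Python, from plant import manip gives the robot as it stands. The module is installed in compiled form; this text tells all that it offers. Calls block until the motion is done:
- manip.reach(position, orientation): joint-space move of the TCP to a pose.
- manip.line_to(position, vel=0.15, rotation=None, contact_N=None): straight line of the TCP; rotation=None keeps the orientation; vel is the mean speed in m/s. With contact_N (N) it stops when the force on the tool has changed by that much, and returns True; else False.
- manip.move_j(angles): joint-space move.
- manip.gripper_to(opening, strength=None): finger opening in m; strength is the grip in N (None keeps the last); returns when the fingers have stopped.
- manip.pause(seconds).
- manip.inverse_kinematics(position, orientation): joint angles nearest the present ones, or None.
- manip.observe(): the state.
- manip.get_image(name): name is "scene" or "side" or "wrist"; returns a dict with "image" (480x640x3 uint8, red, green, blue), "depth" (480x640 float32, m along the optical axis (not along the pixel's ray), 0 where there is no reading), "intrinsics" (3x3 intrinsics, pixels), "dist" ([k1, k2, p1, p2, k3] as OpenCV has them; the pictures are not rectified), "view" (4x4, takes a point from world to camera coordinates). Camera axes: x right, y down, z forward; pixel columns grow to the right and rows downward; lengths in m; the calibration is good to about 2 mm. A picture is of the moment at which its call begins.
A pose or a line that the arm cannot do raises manip.PlanningError and nothing moves.
- manip.sign_off(): hands the job in, once; it reports no verdict.
The state is a dict: "time": time; "q": joint angles; "qvel": joint speeds; "tau": joint torques, N m; "eef_pos": TCP position; "tool_rot": TCP orientation; "ft_force": force on the tool from outside, world axes, zero at the start; "ft_torque": the same for the moment, N m; "grip_width": finger opening in m.
Only numpy, scipy, OpenCV 4.12 (cv2) and the standard library are available. Lean on these libraries where they do the work, as an engineer would, in place of code of your own. Each camera call takes 0.05 s, during which the arm holds its last target. There are 200 camera calls.

## Task

Take the hook pole from its two-post cradle, hook it into the wire eye on the flap of the bench cabinet and with it swing the flap gently all the way down to its stop, without forcing anything or touching the cabinet with the robot itself. Then unhook the pole and lay it back in both notches of its cradle, and leave the flap down and the things standing around undisturbed.

Things in the scene. Friction and masses are not known exactly. Their poses are not given: they have to be found in the camera images.
- cabinet: Small white bench cabinet, fixed, 150 deep (x) x 240 wide (y) x 268 high mm, a drop-down flap in its upper front. Origin: centre of its underside, on the bench; its front faces its own -x; z up.
- hatch (a joint): Angle of the grey drop-down flap, hinged along its lower edge: 0 = shut (upright), grows as its top swings out and down; 1.48 = at its stop, about level. Starts at 0 to 0.05. Stiff friction hinge (0.45 N m): the flap stays where it is left; about 3 N at the eye moves it, less towards the end.
- hatch_hinge (a point): Middle of the flap's hinge line, 130 mm above the bench, 80 mm in front (-x) of the cabinet's origin. The flap is 10 mm thick (5 to either side of this line), 236 wide, its free edge 130 mm from the hinge. Axes turn with the flap: -x out of its outer face, y along the hinge, z from hinge to free edge.
- hatch_top (a point): Point on the flap's outer face, mid-width, 125 mm from the hinge; axes as hatch_hinge. The foot of the steel wire eye is fixed at this height, but its place along the edge is NOT measured: the eye's centre is anywhere within 40 mm to either side (y) of this point and must be seen or felt for. It does not shift under forces below 40 N.
- hatch_bar (a point): Where the middle of the eye's outer bar would be if the eye stood at mid-width: 24.4 mm out from the flap's face (-x) and 29.1 mm (+z) past hatch_top; moves with the flap. The eye is an arch of 7 mm round wire, legs from foot to bar, 32 mm wide outside, 18 inside, corners bevelled. Flap shut, the gap from face to bar seen from above is 21 mm.
- pole: Hook pole, loose, about 0.16 kg, 294 mm long; origin on its axis, +x along it to the hook, z up as it lies. Black handle 16 wide (y) x 20 high (z) from x = -135 to +30 mm, then a 15 mm ferrule to x = 42, then an 8 mm round steel rod that turns down (-z) at x = 155. Balanced within 25 mm of the origin; free to grip at the origin.
- hook_tip (a point): Lowest point of the pole's hook, at (155, 0, -30) mm in the pole's frame; the 8 mm thick downturned leg ends 30 mm below the rod's axis. Axes as the pole's.
- cradle: Fixed grey cradle, base 200 (x) x 75 (y) x 10 mm, origin: centre of its underside. Two notched posts at x = -85 and +85 mm, 97 and 103 mm high, mouths flared. The pole lies along x, hook to +x: handle in the rear notch (21 mm wide, floor 70 mm up), rod in the front one (13 mm wide, floor 76 mm up), axis 80 mm above the bench.
- jar: Bystander: capped specimen jar, 53 mm across, 62 high; origin at the centre of its underside.
- beaker: Bystander: small beaker, 50 mm across, 60 high; origin at the centre of its underside.
- timer: Bystander: lab timer 66x64x28 mm; origin at the centre of its underside.
Things that resemble listed ones, but are neither listed nor needed, are in the scene too. What is shaped like the cradle but yellow is not meant.

How it is judged:
On the way, in this order (a step that is already met when the one before it is completed fails the run):
1. the pole is lifted clear of its cradle (contact force between pole and cradle below 0.05 N and height (world z) of pole above 0.15 m), for 0.1 s.
2. the flap is being swung down by the pole hooked in the eye, past 0.6 rad (value of joint hatch above 0.6 rad and contact force between pole and cabinet above 0.3 N and x of hook_tip in the frame of hatch_bar between -0.035 and 0.035 m and y of hook_tip in the frame of hatch_bar between -0.06 and 0.06 m and z of hook_tip in the frame of hatch_bar between -0.045 and -0.005 m), for 0.1 s.
3. the flap is fully down, the hook still at the eye (value of joint hatch above 1.42 rad and x of hook_tip in the frame of hatch_bar between -0.045 and 0.035 m and y of hook_tip in the frame of hatch_bar between -0.06 and 0.06 m and z of hook_tip in the frame of hatch_bar between -0.045 and 0.01 m), for 0.1 s.
At the end, for the whole second after the job is handed in: The flap is down (past 1.42 of 1.48 rad) and the pole lies at rest, released, in both notches of its cradle, hook to the cradle's +x: its origin within 30 mm along and 6 mm across of the cradle's middle, 75 to 85 mm up, in line within 0.06 rad (value of joint hatch above 1.42 rad and x of pole in the frame of cradle between -0.03 and 0.03 m and y of pole in the frame of cradle between -0.006 and 0.006 m and z of pole in the frame of cradle between 0.075 and 0.085 m and x of hook_tip in the frame of cradle above 0.1 m and angle between the x axis of pole and the x axis of cradle, either way round below 0.06 rad and linear speed of pole below 0.02 m/s); the robot touches nothing.
It fails at once if the pole is forced against the cabinet, flap or eye (over 15 N) (contact force between pole and cabinet above 15 N).
It fails at once if the flap is slammed (over 1.5 rad/s) (velocity of joint hatch above 1.5 rad/s).
It fails at once if the robot itself touches the cabinet or flap (contact force between any of the fingers, the arm and cabinet above 0.5 N).
It fails at once if a bystander is moved by over 15 mm (distance of any of jar, beaker, timer from where it was at the start of the episode above 0.015 m).
It also fails if it takes over 72 s, if anything falls off the work surface, if the arm or the gripper's body presses on something with over 40 N, if the wrist force passes 120 N, or if a joint passes its speed limit or range.

## Working session

There is one attempt and no reset: what is moved stays moved. The work goes in short steps, each a Python script; the robot and the scene stay as the last script left them, time stands still between calls to the robot, and variables do not carry over. Pictures are saved under pics/ and viewed, on a budget of 13 in all, crops included, one or two more only if the job needs it, and the job is handed in when it is done.

```bash
mkdir -p pics; cat > h.py <<'E'
import numpy as np, cv2
from plant import manip
def grab(name):
    d=manip.get_image(name); return d
def cloud(d):
    h,w=d['depth'].shape
    u,v=np.meshgrid(np.arange(w),np.arange(h))
    p=cv2.undistortPoints(np.stack([u,v],-1).reshape(-1,1,2).astype(np.float32),d['intrinsics'],np.array(d['dist'])).reshape(h,w,2)
    z=d['depth']; c=np.dstack([p[...,0]*z,p[...,1]*z,z])
    V=np.array(d['view']); W=(c-V[:3,3])@V[:3,:3]
    W[z==0]=np.nan
    return W
def save(d,fn,crop=None,s=1):
    im=d['image'][...,::-1]
    if crop: a,b,c,e=crop; im=im[b:e,a:c]
    cv2.imwrite('pics/'+fn,cv2.resize(im,None,fx=s,fy=s))
E
python3 - <<'E'
from h import *
import pickle
ds={}
for n in ['scene','side']:
    d=grab(n); ds[n]=d; save(d,n+'0.png')
    V=np.array(d['view']); print(n,'cam at',-V[:3,:3].T@V[:3,3],'fwd',V[2,:3],(d['depth']>0).mean())
pickle.dump({k:dict(v) for k,v in ds.items()},open('d0.pkl','wb'))
E
```

```text
scene cam at [ 0.11485412 -0.48026737  1.26306335] fwd [ 0.35423321  0.30894584 -0.88265016] 0.9961458333333333
side cam at [-0.43500149 -0.19724131  0.87815796] fwd [ 0.81963495  0.07634307 -0.56777661] 0.9961360677083333
```

View pics/scene0.png

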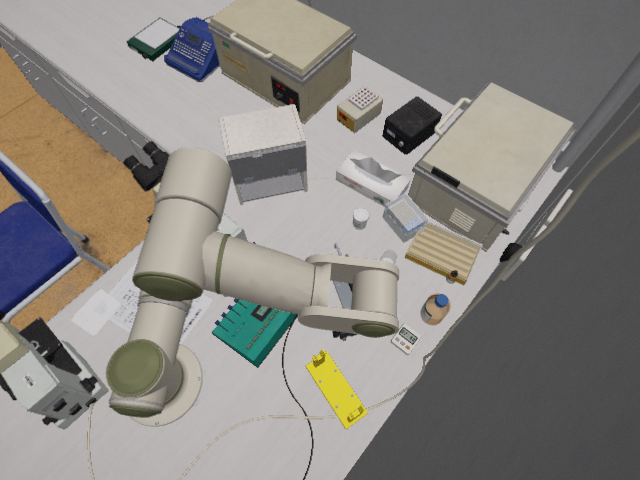

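View pics/side0.png

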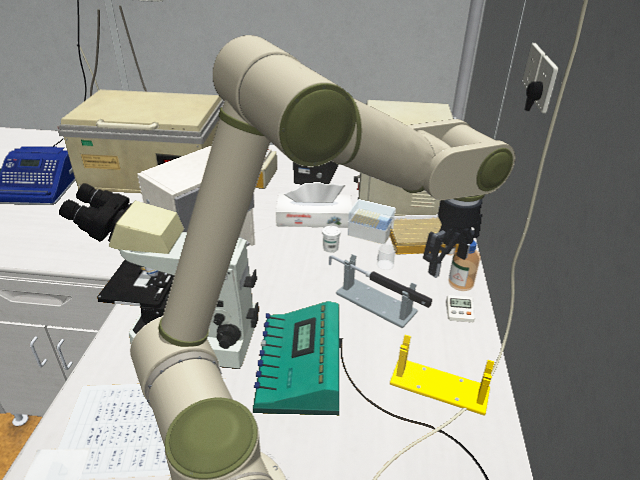

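The scene view shows the white cabinet (flap grey) at about px (265,150). The side view shows the grey cradle with the pole at px (330–430, 255–325), hook to the left, with jar (332,238), beaker (386,258) and timer (460,308) nearby. Next I'll measure these from depth.

```bash
python3 - <<'E'
from h import *
import pickle
ds=pickle.load(open('d0.pkl','rb'))
d=ds['side'];W=cloud(d);im=d['image'].astype(int)
sub=np.zeros(im.shape[:2],bool); sub[245:332,322:437]=1
P=W
def fit(m,n):
    q=P[m&np.isfinite(P[...,2])]; c=np.median(q,0); 
    u,s,v=np.linalg.svd((q-q.mean(0))[:,:2],full_matrices=False); a=(q-q.mean(0))[:,:2]@v[0]
    print(n,len(q),'mean',q.mean(0).round(4),'min',q.min(0).round(3),'max',q.max(0).round(3),'dir',v[0].round(4),'range',a.min().round(3),a.max().round(3)); return q
dark=(im.max(-1)<70)
fit(sub&dark&(P[...,2]>0.06)&(P[...,2]<.11),'handle')
fit(sub&(P[...,2]>0.005)&(P[...,2]<.014),'base')
fit(sub&~dark&(P[...,2]>0.083)&(P[...,2]<.11),'tops/posts')
for n,b in dict(jar=(320,225,342,252),beaker=(375,240,400,270),timer=(445,293,476,322),bottle=(448,235,480,290)).items():
    s=np.zeros_like(sub); s[b[1]:b[3],b[0]:b[2]]=1; fit(s&(P[...,2]>0.01)&(P[...,2]<.2),n)
# cabinet from the scene
d=ds['scene'];P=W=cloud(d)
s=np.zeros_like(sub); s[100:205,212:312]=1
q=fit(s&(P[...,2]>.258)&(P[...,2]<.275),'cabtop')
r=cv2.minAreaRect((q[:,:2]*1000).astype(np.float32)); print(r, cv2.boxPoints(r))
f=fit(s&(P[...,2]>.14)&(P[...,2]<.25),'front'); 
save(d,'cab.png',(200,90,330,215),5)
E
```

```text
handle 515 mean [ 0.5086 -0.2946  0.0836] min [ 0.412 -0.367  0.068] max [ 0.558 -0.121  0.093] dir [-0.5024 -0.8647] range -0.102 0.079
base 1556 mean [ 0.5589 -0.2462  0.0092] min [ 0.462 -0.394  0.005] max [ 0.779 -0.087  0.014] dir [-0.9591 -0.2831] range -0.234 0.111
tops/posts 355 mean [ 0.5162 -0.2231  0.0891] min [ 0.347 -0.364  0.083] max [ 0.62  -0.121  0.106] dir [ 0.4272 -0.9041] range -0.158 0.111
jar 379 mean [ 0.7544 -0.1099  0.0452] min [ 0.736 -0.134  0.01 ] max [ 0.867 -0.085  0.065] dir [-1.      0.0077] range -0.113 0.019
beaker 463 mean [ 0.711  -0.2702  0.0371] min [ 0.678 -0.305  0.01 ] max [ 0.809 -0.238  0.061] dir [-0.9768  0.214 ] range -0.099 0.035
timer 556 mean [ 0.5391 -0.449   0.0195] min [ 0.504 -0.482  0.01 ] max [ 0.573 -0.417  0.03 ] dir [-0.3174 -0.9483] range -0.038 0.038
bottle 1018 mean [ 0.639  -0.4636  0.0651] min [ 0.612 -0.539  0.01 ] max [ 0.857 -0.431  0.136] dir [-0.986   0.1665] range -0.228 0.026
cabtop 3238 mean [0.694  0.235  0.2655] min [0.557 0.108 0.258] max [0.836 0.371 0.273] dir [-0.8131  0.5821] range -0.121 0.119
((690.6185913085938, 228.55929565429688), (186.8231201171875, 239.70042419433594), 54.4466438293457) [[538.7963  222.25024]
 [733.8105   82.87384]
 [842.44086 234.86835]
 [647.4267  374.24475]]
front 1694 mean [0.6488 0.1722 0.1965] min [0.553 0.1   0.14 ] max [0.782 0.286 0.25 ] dir [-0.8078  0.5895] range -0.119 0.119
```

View pics/cab.png

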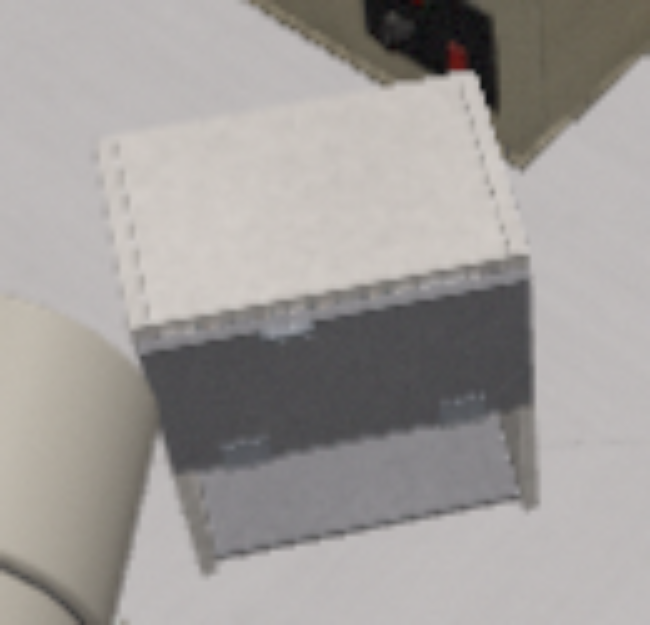

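Eye is visible at scene px (257.6,155.6), left of mid-width (cabinet +y). Moving above the pole for a close look.

```bash
cat >> h.py <<'E'
from scipy.spatial.transform import Rotation as R
def quat(yaw):  # tool z down, tool x at heading yaw
    x=np.array([np.cos(yaw),np.sin(yaw),0]); z=np.array([0,0,-1.]); M=np.c_[x,np.cross(z,x),z]
    q=R.from_matrix(M).as_quat(); return [float(q[3]),*map(float,q[:3])]
E
python3 - <<'E'
from h import *
import pickle
for s in (-1,1):
    for yw,p in ((60,[.52,-.27,.25]),(54.5,[.53,.04,.31]),(54.5,[.45,-.07,.13])):
        print(s,yw,np.round(manip.inverse_kinematics(p,quat(np.radians(yw+s*90))) if manip.inverse_kinematics(p,quat(np.radians(yw+s*90))) is not None else [9],2))
E
python3 - <<'E'
from h import *
import pickle
manip.reach([.50,-.29,.30],quat(np.radians(60-90)))
ds={n:grab(n) for n in('scene','side','wrist')}
pickle.dump({k:dict(v) for k,v in ds.items()},open('d1.pkl','wb'))
save(ds['wrist'],'w1.png')
V=np.array(ds['wrist']['view']); print('cam at',-V[:3,:3].T@V[:3,3],'fwd',V[2,:3],'time',manip.observe()['time'],manip.observe()['eef_pos'],manip.observe()['ft_force'])
a=np.hstack([ds['scene']['image'][60:300,170:490],ds['side']['image'][120:360,60:380]])
cv2.imwrite('pics/ss1.png',cv2.resize(a[...,::-1],None,fx=1.25,fy=1.25))
E
```

```text
-1 60 [-0.68  0.43  1.16 -0.    1.55 -0.16]
-1 54.5 [-0.15  0.3   1.19 -0.    1.65  0.47]
-1 54.5 [-0.42  0.33  1.71 -0.    1.1   0.2 ]
1 60 [9]
1 54.5 [-0.15  0.3   1.19 -0.    1.65 -2.67]
1 54.5 [9]
cam at [ 0.53907038 -0.22208056  0.44259876] fwd [-0.15668538 -0.26787064 -0.95062875] time 0.8833 [ 0.49911791 -0.29080344  0.2990633 ] [0.73526782 0.40208829 0.35742833]
```

View pics/w1.png

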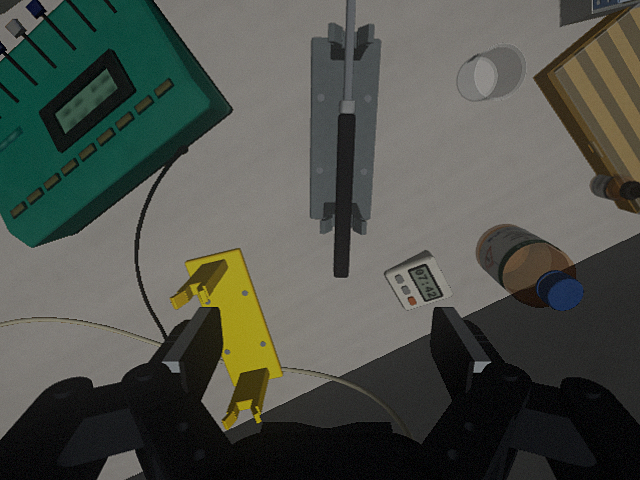

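View pics/ss1.png

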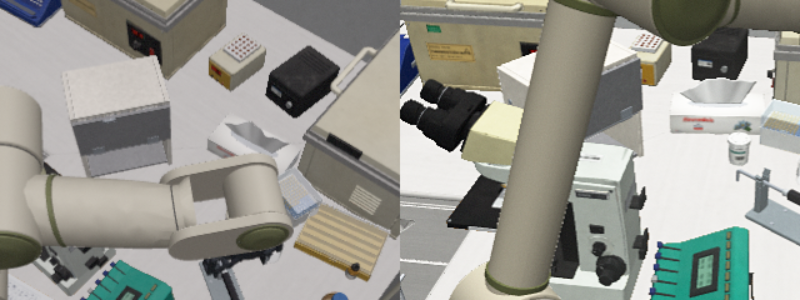

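Wrist view: handle runs px (345,112)→(342,277), cradle base x 311–380, y 38–220, timer at (418,280), beaker at (490,75). The combined view shows the flap clear and the microscope left of the work area.

```bash
python3 - <<'E'
from h import *
import pickle
ds=pickle.load(open('d1.pkl','rb'))
d=ds['wrist'];W=cloud(d);im=d['image'].astype(int)
s=np.zeros((480,640),bool); s[105:285,325:362]=1
m=s&(im.max(-1)<70)&(W[...,2]>.082)&(W[...,2]<.1); q=W[m]; 
def rect(q,n):
    r=cv2.minAreaRect((q[:,:2]*1000).astype(np.float32)); (cx,cy),(w,h),a=r
    b=cv2.boxPoints(r); e=[b[1]-b[0],b[2]-b[1]]; L=max(e,key=np.linalg.norm); print(n,len(q),'c',round(cx,1),round(cy,1),'size',round(w,1),round(h,1),'yaw',round(np.degrees(np.arctan2(L[1],L[0]))%180,2),'z',q[:,2].mean().round(4))
rect(q,'handle')
v=np.linalg.svd(q[:,:2]-q[:,:2].mean(0),full_matrices=False)[2][0];print('pca',np.degrees(np.arctan2(v[1],v[0]))%180, q.mean(0))
s[:]=0; s[0:105,335:362]=1; q=W[s&(W[...,2]>.076)&(W[...,2]<.09)]; v=np.linalg.svd(q[:,:2]-q[:,:2].mean(0),full_matrices=False)[2][0];print('rod pca',np.degrees(np.arctan2(v[1],v[0]))%180,q.mean(0),len(q))
s[:]=0; s[30:235,300:390]=1; q=W[s&(W[...,2]>.006)&(W[...,2]<.014)]; rect(q,'base')
# cabinet
for n,b in (('scene',(212,85,345,240)),('side',(100,120,320,280))):
    d=ds[n];W=cloud(d); s[:]=0; s[b[1]:b[3],b[0]:b[2]]=1; im=d['image'].astype(int)
    dm=np.array([np.cos(np.radians(54.4)),np.sin(np.radians(54.4))]); 
    P=W[s&np.isfinite(W[...,2])]
    c=(P[:,:2]-[.69,.229])@dm; l=(P[:,:2]-[.69,.229])@[-dm[1],dm[0]]
    t=(P[:,2]>.262)&(P[:,2]<.274)&(abs(c)<.073)&(abs(l)<.13); 
    if t.sum()>50: rect(P[t],n+' top'); print(' along range',c[t].min(),c[t].max(),l[t].min(),l[t].max())
    f=(P[:,2]>.15)&(P[:,2]<.245)&(abs(c+.085)<.02)&(abs(l)<.11)
    q=P[f]; cc=q.mean(0); v=np.linalg.svd(q-cc,full_matrices=False)[2]; nrm=v[2]*np.sign(v[2][0]); print(n,'face',f.sum(),cc,'normal',nrm,'yaw',np.degrees(np.arctan2(nrm[1],nrm[0])),'c',c[f].mean())
    e=(P[:,2]>.262)&(P[:,2]<.295)&(c<-.088)&(c>-.14)&(abs(l)<.1); print(n,'eye pts',e.sum(),np.c_[c[e],l[e],P[e,2]].round(4).tolist()[:40])
    o=(P[:,2]>.03)&(c<-.12); 
# obstacles in the work corridor
d=ds['side'];W=cloud(d);P=W[np.isfinite(W[...,2])]
o=(P[:,0]>.33)&(P[:,0]<.62)&(P[:,1]>-.15)&(P[:,1]<.2)&(P[:,2]>.03)&(P[:,2]<.33); 
import collections
C=collections.defaultdict(lambda:[0,0])
for p in P[o]: k=(round(p[0]/.04)*.04,round(p[1]/.04)*.04); C[k][0]+=1; C[k][1]=max(C[k][1],p[2])
print(sorted([(round(float(k[0]),2),round(float(k[1]),2),round(float(v[1]),2)) for k,v in C.items() if v[0]>8]))
E
```

```text
handle 2801 c 515.9 -291.5 size 171.4 36.4 yaw 64.99 z 0.0908
pca 58.907426677037904 [ 0.51890835 -0.29165581  0.09082353]
rod pca 58.50254257590578 [ 0.58569348 -0.1816673   0.08373459] 1099
base 8320 c 547.6 -244.6 size 198.2 75.0 yaw 58.63 z 0.0111
scene top 2677 c 691.4 229.0 size 144.6 239.6 yaw 144.16 z 0.2661
 along range -0.0719505761834844 0.07269836276160153 -0.12120308999681899 0.11885649242180145
scene face 1354 [0.64768821 0.17191206 0.19918496] normal [0.58629388 0.80980491 0.02180594] yaw 54.09568761582769 c -0.07104891630117006
scene eye pts 24 [[-0.0949, 0.03, 0.2837], [-0.0953, 0.0272, 0.2834], [-0.0943, 0.0244, 0.2813], [-0.0967, 0.0217, 0.2833], [-0.1004, 0.019, 0.2869], [-0.0954, 0.016, 0.2801], [-0.0917, 0.0445, 0.2798], [-0.0975, 0.0418, 0.2858], [-0.0973, 0.039, 0.2848], [-0.099, 0.0362, 0.286], [-0.0993, 0.0335, 0.2855], [-0.0999, 0.0307, 0.2855], [-0.0977, 0.025, 0.2811], [-0.0995, 0.0223, 0.2824], [-0.101, 0.0196, 0.2833], [-0.0974, 0.0166, 0.2782], [-0.0941, 0.0451, 0.2784], [-0.1008, 0.0424, 0.2856], [-0.0967, 0.0395, 0.2798], [-0.0983, 0.0368, 0.2809], [
[... 442 characters left out ...]
 (0.32, -0.12, 0.09), (0.32, -0.08, 0.07), (0.32, -0.04, 0.05), (0.32, 0.0, 0.06), (0.32, 0.04, 0.27), (0.32, 0.08, 0.27), (0.32, 0.12, 0.27), (0.32, 0.16, 0.16), (0.36, -0.16, 0.08), (0.36, -0.12, 0.09), (0.36, -0.08, 0.07), (0.36, -0.04, 0.05), (0.36, 0.0, 0.21), (0.36, 0.04, 0.27), (0.36, 0.08, 0.27), (0.36, 0.12, 0.27), (0.36, 0.16, 0.18), (0.36, 0.2, 0.06), (0.4, -0.16, 0.08), (0.4, -0.12, 0.09), (0.4, -0.08, 0.07), (0.4, -0.04, 0.05), (0.4, 0.0, 0.21), (0.4, 0.04, 0.27), (0.4, 0.08, 0.27), (0.4, 0.12, 0.27), (0.4, 0.2, 0.06), (0.44, -0.16, 0.08), (0.44, -0.12, 0.09), (0.44, -0.08, 0.07), (0.44, -0.04, 0.05), (0.44, 0.0, 0.04), (0.44, 0.04, 0.21), (0.6, -0.16, 0.08), (0.6, -0.12, 0.09)]
```

```bash
python3 - <<'E'
from h import *
import pickle
ds=pickle.load(open('d1.pkl','rb'))
d=ds['side'];W=cloud(d); s=W[230:372,196:264].reshape(-1,3); s=s[np.isfinite(s[:,2])&(s[:,2]>.03)&(s[:,0]>.2)]
bar=np.array([.456+.081,-.043+.111])
for yaw in (54.1,60,64,68):
    for k,out in (('start',0.123),('end',0)):
        a=np.radians(yaw); u=np.array([np.cos(a),np.sin(a)]); n=np.array([-u[1],u[0]])
        g=bar+out*np.array([.586,.81])-.1375*u; r=s[:,:2]-g; al=r@u; ac=r@n
        for lo in (.09,.16,.22):
            m=(s[:,2]>lo)&(abs(al)<.07); print(yaw,k,g.round(3),'z>',lo,m.sum(),'min across',ac[m].min().round(3) if m.any() else None, 'maxz',s[m,2].max().round(3) if m.any() else None)
d=ds['wrist'];W=cloud(d);im=d['image'].astype(int)
a=np.radians(58.6);u=np.array([np.cos(a),np.sin(a)]);n=np.array([-u[1],u[0]]);c0=np.array([.5476,-.2446])
r=W[...,:2]-c0; al=r@u; ac=r@n
m=(im.max(-1)<75)&(abs(ac)<.006)&(W[...,2]>.08)&(W[...,2]<.1)&(al<.1)
h=np.sort(al[m]); print('handle along',h[:3],h[-3:],'across mean',ac[m].mean(),m.sum(),W[m][:,2].mean())
E
```

```text
54.1 start [0.528 0.056] z> 0.09 706 min across 0.066 maxz 0.271
54.1 start [0.528 0.056] z> 0.16 529 min across 0.088 maxz 0.271
54.1 start [0.528 0.056] z> 0.22 458 min across 0.088 maxz 0.271
54.1 end [ 0.456 -0.043] z> 0.09 4958 min across 0.066 maxz 0.415
54.1 end [ 0.456 -0.043] z> 0.16 3376 min across 0.078 maxz 0.415
54.1 end [ 0.456 -0.043] z> 0.22 2051 min across 0.085 maxz 0.415
60 start [0.54  0.049] z> 0.09 1699 min across 0.086 maxz 0.271
60 start [0.54  0.049] z> 0.16 1267 min across 0.099 maxz 0.271
60 start [0.54  0.049] z> 0.22 931 min across 0.107 maxz 0.271
60 end [ 0.468 -0.051] z> 0.09 4541 min across 0.073 maxz 0.415
60 end [ 0.468 -0.051] z> 0.16 3057 min across 0.087 maxz 0.415
60 end [ 0.468 -0.051] z> 0.22 1817 min across 0.094 maxz 0.415
64 start [0.549 0.044] z> 0.09 2463 min across 0.099 maxz 0.271
64 start [0.549 0.044] z> 0.16 1863 min across 0.113 maxz 0.271
64 start [0.549 0.044] z> 0.22 1299 min across 0.121 maxz 0.271
64 end [ 0.477 -0.056] z> 0.09 3878 min across 0.091 maxz 0.415
64 end [ 0.477 -0.056] z> 0.16 2559 min across 0.092 maxz 0.415
64 end [ 0.477 -0.056] z> 0.22 1493 min across 0.1 maxz 0.415
68 start [0.558 0.04 ] z> 0.09 3493 min across 0.111 maxz 0.271
68 start [0.558 0.04 ] z> 0.16 2487 min across 0.126 maxz 0.271
68 start [0.558 0.04 ] z> 0.22 1658 min across 0.134 maxz 0.271
68 end [ 0.485 -0.059] z> 0.09 3282 min across 0.096 maxz 0.415
68 end [ 0.485 -0.059] z> 0.16 2082 min across 0.098 maxz 0.415
68 end [ 0.485 -0.059] z> 0.22 1185 min across 0.105 maxz 0.415
handle along [-0.35037085 -0.35004904 -0.34994729] [0.09886365 0.09933759 0.09965263] across mean 0.00018413752884588764 2145 0.09060654581549032
```

```bash
python3 - <<'E'
from h import *
import pickle
d=pickle.load(open('d1.pkl','rb'))['wrist'];W=cloud(d);im=d['image'].astype(int)
a=np.radians(58.6);u=np.array([np.cos(a),np.sin(a)]);n=np.array([-u[1],u[0]]);c0=np.array([.5476,-.2446])
s=np.zeros((480,640),bool); s[100:290,330:358]=1
al=(W[...,:2]-c0)@u; ac=(W[...,:2]-c0)@n
m=s&(im.max(-1)<60)&(abs(ac)<.007)&(W[...,2]>.084)&(W[...,2]<.1)
h=al[m]; print('handle along',np.percentile(h,[0,1,99,100]).round(4),ac[m].mean())
off=(h.min()+h.max())/2+.0525; print('pole origin along cradle',off,'len',np.ptp(h))
assert abs(off)<.03 and abs(np.ptp(h)-.165)<.012
g=c0+(off+.010)*u; q=quat(a-np.pi/2)
manip.reach([*g,.16],q); manip.line_to([*g,.061],vel=.08)
manip.gripper_to(0.0,100); o=manip.observe(); print(o['grip_width'],o['eef_pos'],o['ft_force'],o['time'])
manip.line_to([*g,.20],vel=.10); o=manip.observe(); print(o['grip_width'],o['eef_pos'],o['ft_force'],o['ft_torque'],o['time'])
d=grab('wrist'); save(d,'w2.png')
E
```

```text
handle along [-0.142  -0.1392  0.0205  0.0309] 9.158607846141159e-05
pole origin along cradle -0.003054678959854666 len 0.17297359341192697
0.014785585380566181 [ 0.55132419 -0.23873363  0.06129162] [-1.78151972 -0.37627363  3.38850738] 3.6
0.01455702538451392 [ 0.55103834 -0.23855079  0.19936516] [ 1.02024815 -0.58555872 -1.38169547] [ 0.06809527 -0.02769567  0.01071753] 5.1417
```

View pics/w2.png

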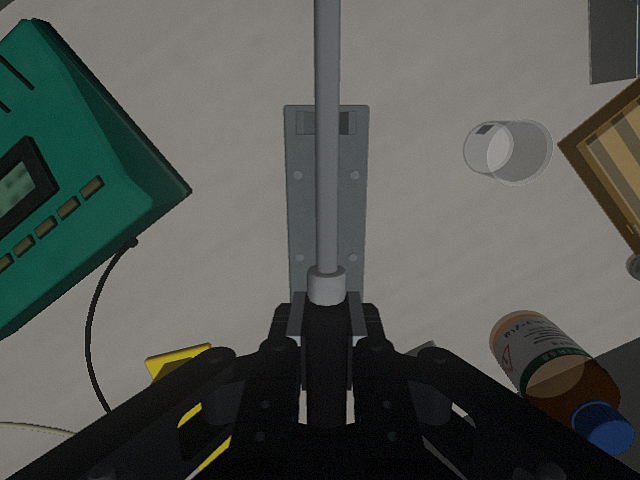

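Pole held straight and clear of the cradle. Now measuring its lie in the gripper, then moving above the eye.

```bash
cat >> h.py <<'E'
dm=np.array([np.cos(np.radians(54.12)),np.sin(np.radians(54.12))]); pm=np.array([-dm[1],dm[0]]); REF=np.array([.69,.229])
YAW=np.radians(62); U=np.array([np.cos(YAW),np.sin(YAW)])
def ref(xy): r=np.asarray(xy)-REF; return r@dm, r@pm
E
python3 - <<'E'
from h import *
d=grab('wrist');W=cloud(d);im=d['image'].astype(int);o=manip.observe();t=o['eef_pos']
a=np.radians(58.6);u=np.array([np.cos(a),np.sin(a)]);n=np.array([-u[1],u[0]])
al=(W[...,:2]-t[:2])@u; ac=(W[...,:2]-t[:2])@n; z=W[...,2]
s=np.zeros((480,640),bool); s[0:262,310:345]=1
m=s&(z>.15); p=np.polyfit(al[m],z[m],1); print('rod top z at tcp',p[1]-.004-t[2],'slope',p[0],'across fit',np.polyfit(al[m],ac[m],1),al[m].min(),al[m].max())
b=im.mean(-1)[:,327]
for r in range(255,312,4): print(r,b[r].round(),al[r,327].round(4),z[r,327].round(4))
g=.010; tip=np.array([.6084,.1682])+.011*dm
T=tip-(.155-g)*U
manip.reach([.545,-.10,.36],quat(YAW-np.pi/2))
manip.reach([*(T-.03*dm),.345],quat(YAW-np.pi/2))
manip.line_to([*T,.325],vel=.08)   # rod axis .344, tip .314
o=manip.observe(); print(o['eef_pos'],o['time'],o['ft_force'])
import pickle
ds={n:grab(n) for n in('scene','side','wrist')}
pickle.dump({k:dict(v) for k,v in ds.items()},open('d2.pkl','wb'))
A=cv2.resize(ds['scene']['image'][110:210,210:320],(660,600))
cv2.imwrite('pics/s2.png',A[...,::-1]); save(ds['side'],'side2.png',(120,100,360,280),3)
E
```

```text
rod top z at tcp 0.01902530107287051 slope -0.0023948926253692876 across fit [-1.30378709e-03 -4.14195735e-05] 0.031036212526524824 0.11334749772017275
255 96.0 0.0341 0.2223
259 96.0 0.033 0.2235
263 99.0 0.0311 0.2225
267 98.0 0.0295 0.2225
271 98.0 0.0289 0.2246
275 63.0 0.0276 0.2252
279 119.0 0.0268 0.2268
283 116.0 0.0251 0.2266
287 116.0 0.0233 0.2259
291 115.0 0.0224 0.2273
295 116.0 0.0208 0.2272
299 121.0 0.0187 0.2263
303 120.0 0.0176 0.2271
307 12.0 0.0159 0.227
311 23.0 0.0149 0.2281
[0.54687806 0.04916782 0.32487098] 7.275 [ 0.17367343 -0.43509096 -2.03241175]
```

View pics/s2.png

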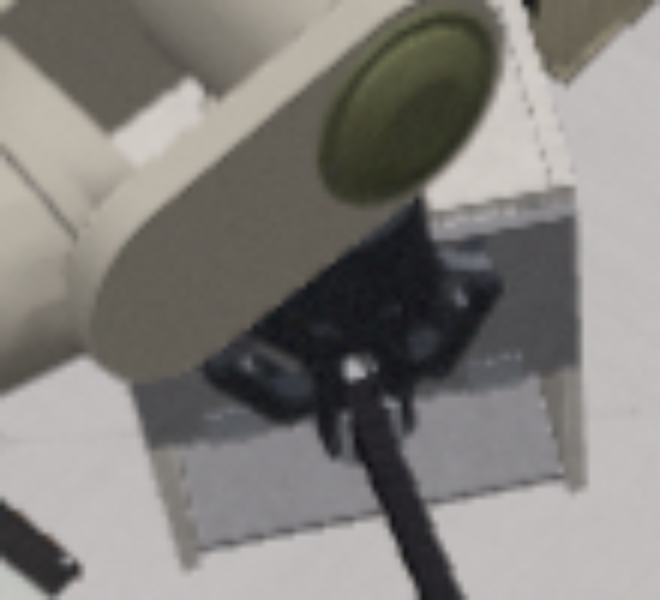

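The scene view is blocked by the wrist. The ferrule edges give a grip at pole x ≈ +14 mm. Checking the wrist view for the eye.

```bash
python3 - <<'E'
from h import *
import pickle
ds=pickle.load(open('d2.pkl','rb'))
a=ds['wrist']['image'][0:240,160:480]; b=ds['side']['image'][100:280,130:370]
im=np.vstack([cv2.resize(a,None,fx=1.25,fy=1.25), cv2.resize(b,(400,300))]); 
cv2.imwrite('pics/w3.png',im[...,::-1])
E
```

```text
(no output)
```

View pics/w3.png

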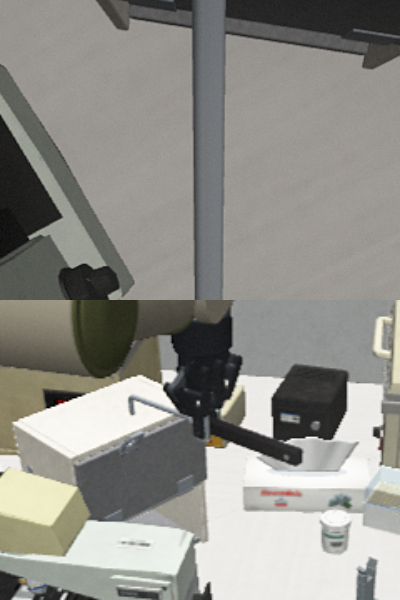

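The side view shows hook (≈px 209,165) and eye (≈px 207,184) together; overlaying my predictions on it.

```bash
cat >> h.py <<'E'
def proj(d,P):
    V=np.array(d['view']); r=cv2.projectPoints(np.atleast_2d(P).astype(float),cv2.Rodrigues(V[:3,:3])[0],V[:3,3],d['intrinsics'],np.array(d['dist']))[0]; return r.reshape(-1,2)
E
python3 - <<'E'
from h import *
import pickle
d=pickle.load(open('d2.pkl','rb'))['side']
t=np.array([.54688,.04917,.32487]); L=.141
leg=[[*(t[:2]+L*U),t[2]+.019+dz] for dz in (0,-.03)]
bar=REF+(-.0971)*dm+.0305*pm
B=[[*(bar+k*pm),.284] for k in (-.016,0,.016)]
pp=proj(d,np.array(leg+B)); print(pp.round(1))
x0,y0,s=185,145,14
im=cv2.resize(d['image'][145:200,185:240],None,fx=s,fy=s,interpolation=cv2.INTER_CUBIC)[...,::-1].copy()
for i,p in enumerate(pp): cv2.circle(im,tuple(((p-[x0,y0]+.5)*s).astype(int)),4,(0,0,255) if i<2 else (0,255,0),-1)
cv2.imwrite('pics/s3.png',im[:600])
E
```

```text
[[207.7 156.3]
 [209.1 167.9]
 [217.4 177.9]
 [212.1 180.2]
 [206.6 182.5]]
```

View pics/s3.png

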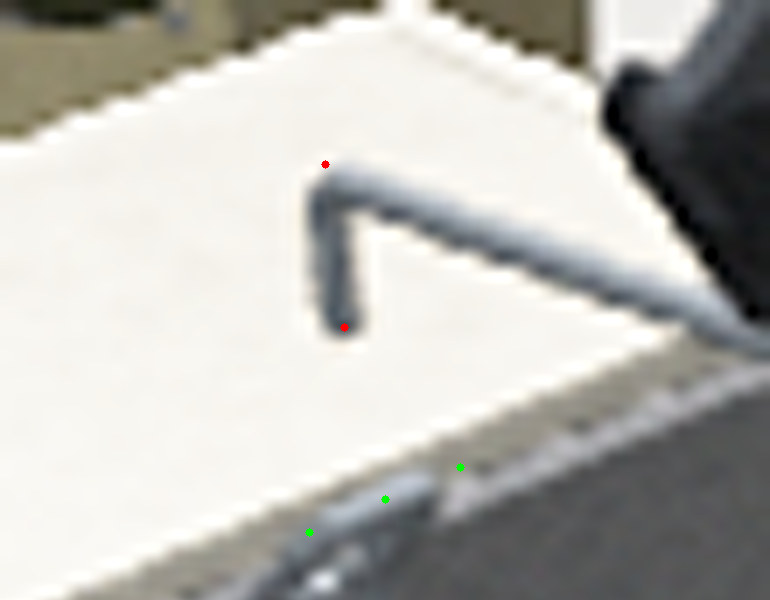

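Predicted tip and bar both agree with the picture within about 1 px (~2 mm). Inserting with a contact guard.

```bash
cat >> h.py <<'E'
L=.141; LE=.0315; CH=-.0971+.0294+.0033  # hinge c
def tcp_for(c,l,zaxis): # leg centre at (c,l), rod axis height
    return [*(REF+c*dm+l*pm-L*U),zaxis-.019]
E
python3 - <<'E'
from h import *
c=-.0971+.0135
manip.line_to(tcp_for(c,LE,.344),vel=.05)
r=manip.line_to(tcp_for(c,LE,.2965),vel=.03,contact_N=3)
o=manip.observe(); print(r,o['eef_pos'],'want',tcp_for(c,LE,.2965),o['time'],o['ft_force'])
f0=o['ft_force']
if not r:
    r=manip.line_to(tcp_for(-.0971-.004,LE,.2965),vel=.02,contact_N=2)
    o=manip.observe(); print('pull',r,ref(o['eef_pos'][:2]+L*U),o['ft_force']-f0)
d=grab('side'); save(d,'s4.png',(170,130,250,190),9)
E
```

```text
False [0.54932664 0.05522027 0.27765513] want [np.float64(0.5492846645482063), np.float64(0.055229622168236875), 0.27749999999999997] 9.4417 [ 0.11426812 -0.1526095  -0.2282167 ]
pull True (np.float64(-0.08892238228483726), np.float64(0.03167892146740151)) [ 0.41667753  1.59796722 -0.60795666]
```

View pics/s4.png

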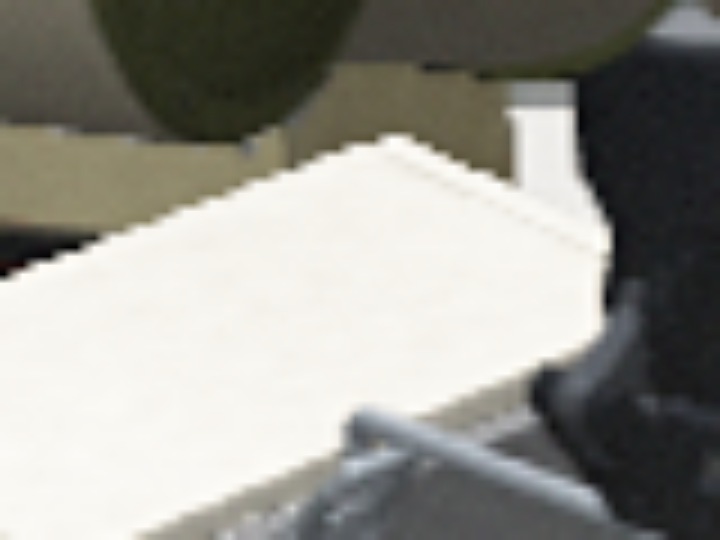

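The hook is in: contact came at c = -0.0889, against -0.0896 predicted. Swinging the flap now.

```bash
cat > sw.py <<'E'
from h import *
def pose(th,th0=.0215,S=.005):
    ph=.1886+th; f=np.clip(th/1.45,0,1)
    return tcp_for(CH-.1569*np.sin(ph)+.0075+S*f, LE, .13+.1569*np.cos(ph)+.0075+S*(1-f))
E
python3 - <<'E'
from sw import *
f0=np.array([0.11,-.15,-.23])
for th in np.r_[.1:1.41:.1,1.44]:
    r=manip.line_to(pose(th),vel=.05,contact_N=7); o=manip.observe(); f=np.array(o['ft_force'])-f0
    print(round(th,2),r,'f out/up/lat',(f[:2]@-dm).round(2),f[2].round(2),(f[:2]@pm).round(2),o['time'])
    if r or np.linalg.norm(f)>10: break
d=grab('side'); save(d,'s5.png',(150,110,390,290),3.3)
E
```

```text
0.1 False f out/up/lat 0.22 -1.91 0.43 10.3417
0.2 False f out/up/lat -0.15 -0.88 0.65 10.8
0.3 False f out/up/lat -0.75 -1.09 0.94 11.2583
0.4 False f out/up/lat -0.88 -1.18 0.53 11.7167
0.5 False f out/up/lat -0.27 -0.6 0.05 12.175
0.6 False f out/up/lat -0.23 -1.43 -0.56 12.6417
0.7 False f out/up/lat -0.47 -0.83 0.84 13.1083
0.8 False f out/up/lat -0.38 -1.11 0.43 13.575
0.9 False f out/up/lat 0.36 -1.04 0.02 14.0417
1.0 False f out/up/lat -0.8 -1.07 -0.58 14.5083
1.1 False f out/up/lat -0.08 -0.85 0.47 14.975
1.2 False f out/up/lat -0.26 -0.97 0.23 15.4417
1.3 False f out/up/lat 0.35 -1.52 0.12 15.9083
1.4 False f out/up/lat -0.74 -0.69 0.59 16.375
1.44 False f out/up/lat 0.1 -0.22 0.31 16.65
```

View pics/s5.png

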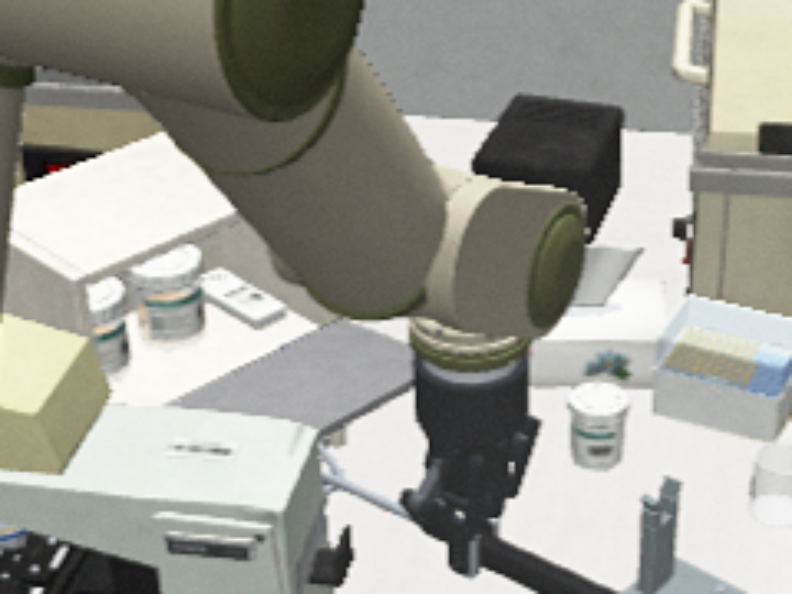

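The flap is nearly level. Pressing gently to the stop.

```bash
python3 - <<'E'
from sw import *
p=manip.observe()['eef_pos']; z0=p[2]
f0=np.array([0.11,-.15,-.23])
r=False
for dz in np.arange(.004,.021,.004):
    q=pose(1.46); q[2]=z0-dz
    r=manip.line_to(q,vel=.015,contact_N=4); manip.pause(.1); o=manip.observe(); f=np.array(o['ft_force'])-f0; print(round(dz,3),r,o['eef_pos'][2]-z0,f.round(2))
    if r or f[2]>5: break
manip.pause(.3)
d=grab('side');W=cloud(d); 
c=(W[...,:2]-REF)@dm; l=(W[...,:2]-REF)@pm; z=W[...,2]
m=(c<CH-.03)&(c>CH-.125)&(abs(l)<.11)&(z>.11)&(z<.17); A=np.c_[c[m],l[m],np.ones(m.sum())]
for _ in range(3):
    k=np.linalg.lstsq(A,z[m],rcond=None)[0]; e=z[m]-A@k; A_=abs(e)<.005; 
    idx=np.where(m); m2=np.zeros_like(m); m2[idx[0][A_],idx[1][A_]]=1; m=m2; A=np.c_[c[m],l[m],np.ones(m.sum())]
print('flap fit n',m.sum(),'slope',k,'theta',np.pi/2-np.arctan(k[0]),manip.observe()['time'])
E
```

```text
0.004 False -0.0040055524237332385 [-0.61 -0.25 -1.17]
0.008 False -0.007834275915465858 [0.33 0.46 1.37]
0.012 True -0.009776560138805027 [-0.88 -0.19  7.06]
flap fit n 922 slope [-0.08965768  0.00093406  0.12840719] theta 1.660214921783993 18.4417
```

Flap slope of -0.09 means θ ≈ 1.481, which is the stop. Unhooking: centre the leg in the gap, then lift.

```bash
python3 - <<'E'
from sw import *
p=np.array(manip.observe()['eef_pos'])
p[2]+=.005; manip.line_to(p,vel=.02)
p[:2]+=.002*dm; manip.line_to(p,vel=.02)
o=manip.observe(); print(o['ft_force'])
p[2]+=.05; r=manip.line_to(p,vel=.03,contact_N=2.5); o=manip.observe(); print(r,o['eef_pos'],o['ft_force'],o['time'])
if not r:
    p[2]+=.07; print(manip.line_to(p,vel=.08,contact_N=3))
d=grab('side');W=cloud(d); save(d,'s6.png',(150,110,390,290),3.3)
c=(W[...,:2]-REF)@dm; l=(W[...,:2]-REF)@pm; z=W[...,2]
m=(c<CH-.03)&(c>CH-.125)&(abs(l)<.11)&(z>.125)&(z<.15); A=np.c_[c[m],l[m],np.ones(m.sum())]
k=np.linalg.lstsq(A,z[m],rcond=None)[0]; print('theta',np.pi/2+k[0],m.sum())
E
```

```text
[-0.56488443 -0.42375317 -1.64192628]
False [ 0.47774865 -0.04412339  0.15448731] [ 0.12915606  0.12070776 -0.60466777] 20.925
False
theta 1.4811180035595441 787
```

View pics/s6.png

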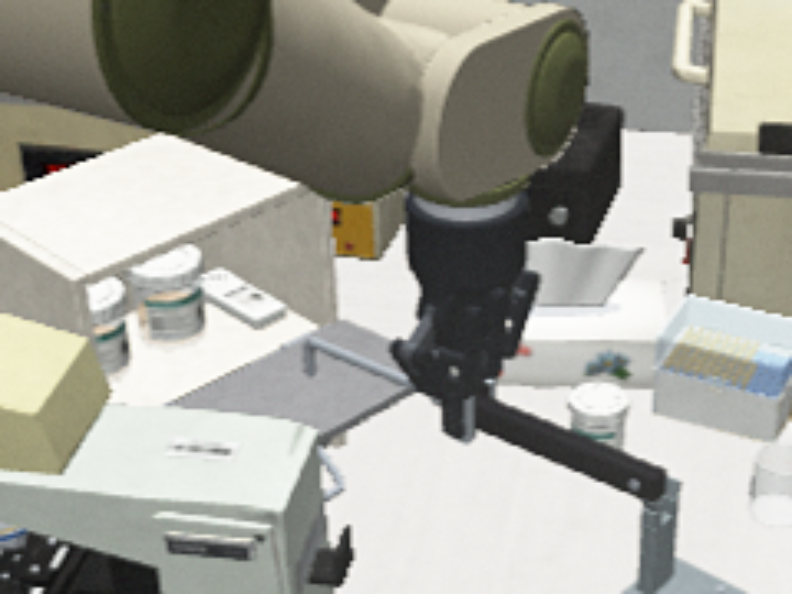

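Unhooked, and the flap stays at 1.481. Taking the pole back above the cradle and measuring its lie in the gripper.

```bash
python3 - <<'E'
from sw import *
p=np.array(manip.observe()['eef_pos']); p[2]=.25; p[:2]-=.1*U
manip.line_to(p,vel=.12)
a=np.radians(58.6);u=np.array([np.cos(a),np.sin(a)]);n=np.array([-u[1],u[0]]);c0=np.array([.5476,-.2446])
g=c0+(.014-.003+.003)*u
manip.reach([*g,.20],quat(a-np.pi/2)); manip.pause(.3)
d=grab('wrist');W=cloud(d);o=manip.observe();t=o['eef_pos'];im=d['image'].astype(int)
al=(W[...,:2]-t[:2])@u; ac=(W[...,:2]-t[:2])@n; z=W[...,2]
s=np.zeros((480,640),bool); s[0:255,305:350]=1
m=s&(z>.15); p=np.polyfit(al[m],z[m],1); print('rod z at tcp',p[1]-.004-t[2],'slope',p[0],'across',np.polyfit(al[m],ac[m],1),m.sum())
b=im.mean(-1)[:,327]; r=[r for r in range(285,325) if b[r]>80][-1]; print('ferrule edge row',r,al[r,327])
s[:]=0; s[80:300,270:385]=1; q=W[s&(z>.006)&(z<.014)]; cc=(q[:,:2]-c0)@n; ll=(q[:,:2]-c0)@u; print('base across',cc.min(),cc.max(),'along max',ll.max()); print(t,o['time'],o['ft_force'],o['grip_width'])
d=grab('side');
E
```

```text
rod z at tcp 0.01923408282955208 slope -0.0020280622510955655 across [-3.78063669e-04  6.81487531e-05] 6216
ferrule edge row 305 0.016948316340629717
base across -0.03741829652871677 0.0378053117587679 along max 0.09947895547251408
[ 0.55470282 -0.23231424  0.20074645] 24.0667 [-0.32114502 -0.10641505 -0.70950925] 0.014224893690317379
```

Pole has not shifted in the grip. Lowering it into the notches.

```bash
python3 - <<'E'
from sw import *
p=np.array(manip.observe()['eef_pos']); a=np.radians(58.6);u=np.array([np.cos(a),np.sin(a)]);n=np.array([-u[1],u[0]]);c0=np.array([.5476,-.2446])
g=c0+.014*u
manip.line_to([*g,.10],vel=.1)
r=manip.line_to([*g,.0605],vel=.03,contact_N=5); o=manip.observe(); print(r,o['eef_pos'],o['ft_force'])
if o['eef_pos'][2]<.066:
    manip.gripper_to(.03); manip.pause(.2); manip.gripper_to(.05); manip.line_to([*g,.20],vel=.1)
    q=np.array([*(g-.05*u),.30]); manip.reach(q,quat(a-np.pi/2)); manip.gripper_to(.085)
    manip.pause(.3)
    d=grab('wrist');W=cloud(d);im=d['image'].astype(int);save(d,'w7.png')
    al=(W[...,:2]-c0)@u; ac=(W[...,:2]-c0)@n; z=W[...,2]
    m=(abs(ac)<.012)&(al>.05)&(al<.14)&(z>.079)&(z<.088); print('rod',m.sum(),np.polyfit(al[m],ac[m],1),np.polyfit(al[m],z[m],1))
    m=(abs(ac)<.012)&(im.max(-1)<75)&(z>.083)&(z<.097)&(al>-.17)&(al<.05); print('handle',np.percentile(al[m],[1,99]),ac[m].mean(),z[m].mean())
    d=grab('side');W=cloud(d)
    c=(W[...,:2]-REF)@dm; l=(W[...,:2]-REF)@pm; z=W[...,2]
    m=(c<CH-.03)&(c>CH-.125)&(abs(l)<.11)&(z>.125)&(z<.15); A=np.c_[c[m],l[m],np.ones(m.sum())]
    k=np.linalg.lstsq(A,z[m],rcond=None)[0]; print('theta',np.pi/2+k[0],m.sum(),manip.observe()['time'])
E
```

```text
True [ 0.55484123 -0.2326178   0.06123459] [-0.33957659 -0.25643347  5.27009291]
rod 957 [ 0.00022121 -0.00047955] [-0.01236633  0.08527434]
handle [-0.13181433  0.0282274 ] -0.00035596727707694765 0.09080482180751917
theta 1.477197754164524 954 30.2417
```

View pics/w7.png

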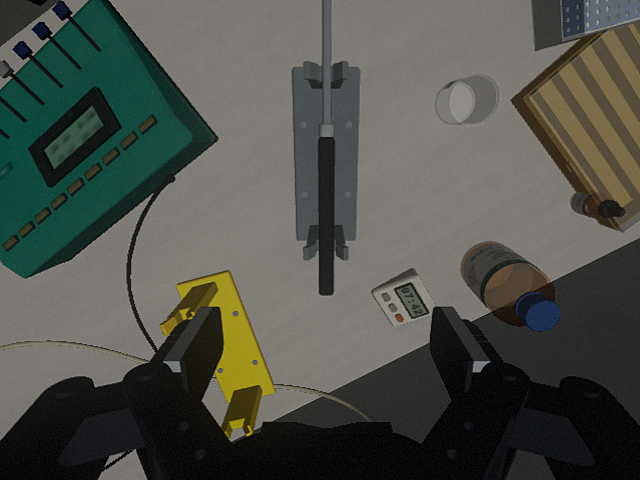

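The pole lies in both notches, px (327,60)–(326,295), with timer and beaker where they were. Handing in.

```bash
python3 -c "
from plant import manip
manip.sign_off(); print(manip.observe()['time'])"
```

```text
the job is handed in; nothing more can be done
the job is handed in; nothing more can be done
```

I took the pole from the cradle, hooked it into the eye, and swung the flap down to its stop. I then unhooked the pole, laid it back in both notches and handed the job in at about 30 s. The sign-off gave no verdict.

- **Eye:** it stood about 32 mm to the cabinet's +y side of mid-width. The hook met the bar within 1 mm of where I predicted.
- **Forces:** the wrist force change stayed at about 7 N or less while the hook was in the eye. The highest reading was at the stop. This is the force at the wrist; contact force on the cabinet is not reported directly.
- **Flap:** depth fits gave 1.481 rad after unhooking and 1.477 rad at the end, so it stayed down.
- **Pole:** it lies in line with the cradle within about 0.01 rad, less than 1 mm off across and about 1 mm off along. The handle's top surface is 91 mm up, which puts the axis at about 80 mm. The gripper was withdrawn clear and open.
- **Bystanders:** the timer and beaker looked undisturbed in the last wrist picture. The jar was not in that picture; it stood in place in the side picture taken just after unhooking. I did not re-measure any of them.

I viewed about 11 pictures, one over budget. One early handle measurement was spoiled by dark gripper pixels, so I used the ferrule edges instead.

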